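Catch the test cartridges from the chute and hold the pan level

ROBOT

A 6-joint arm with a two-finger parallel gripper is mounted at the origin on a cart in front of the work surface, level with it; the furniture and walls round the work are solid. World frame = base frame: x ahead of the robot, y to its left, z up, the work surface at z = 0. Lengths are in m, angles in rad, forces in N, time in s.
With the tool pointing down it reaches from about 0.4 to 0.825 m from the base axis. Payload 7 kg.
Tool frame: the origin (TCP) lies at the very end of the fingers, on their centre line; the grasp point (between the pads) lies arm.hold_point_z behind it (arm.hold_point_z is the distance from the TCP to the grasp point, in m); z points along the fingers, y is the line along which they close (so a half turn about z gives the same grasp; the last joint's range is limited). The gripper opens to 88 mm and grips with 3 to 60 N. Pads are 19 mm wide; open, the fingers measure 130 mm over their backs; the gripper's body (78 mm by 193 mm) begins 47 mm behind the grasp point.
Start: joints at [1.578, 0.359, 0.012, 0, -1.224, -0.288], TCP at [0.187, 0.649, 0.227] pointing down, gripper open.
Joint ranges: [-3.07, 3.07], [-1.43, 2.12], [-1.02, 1.25], [-3.03, 1.67], [-3.05, -0], [-3.03, 3.03]. Speed limits (rad/s): [2.39, 2.39, 3.01, 3.14, 3.14, 3.14].

INTERFACE

Orientations are given as [roll, pitch, yaw] about the fixed x, y, z axes, in that order (R = Rz(yaw) Ry(pitch) Rx(roll)).
In Python, from station import arm gives the robot as it stands.
- The arm moves only by the shell command python3 -m creep 'ROWS' [FORCE]. ROWS is a JSON object whose key "deltas" holds a list of rows, 1 to 20 of them, each of 5 numbers: the finger opening in m, then dx, dy, dz in fractions of the full range, 1 being 75 cm, then a turn about the tool's z in shares of pi rad (1.0 is pi rad); each row is the pose to reach, as a shift and turn from the pose commanded when the command began, along the tool's axes at that moment; what a row does not reach only later rows make up. A row lasts 1/12 s, in which the tool goes at most 0.0417 m and 0.125 rad, less where a joint would pass 70% of its speed; a pose out of reach is approached as far as the arm can. The fingers move at their own pace and stop on an object; FORCE is the grip in N (left out, the last holds). Time passes only in rows, so rows that do not move let the fingers close. It prints the time, the measured TCP pose, the force, the opening and the grip force at its end. Input that does not fit is refused with a message, and nothing moves.
- arm.get_state(): the state, without advancing time (a new reading comes with each control period).
- arm.grab_frame(name): name is "side" or "top"; returns the picture (480x640x3 uint8, red, green, blue); there is no depth.
- arm.camera_params(name): a dict with "fx", "fy", "cx", "cy" (pixels), "T" (4x4, takes a point from camera to world coordinates). Camera axes: x right, y down, z forward; pixel columns grow to the right and rows downward; lengths in m; the calibration is good to about 2 mm. A picture is of the moment at which its call begins. camera_params takes no time and is no camera call.
- arm.job_done(): hands the job in; it is judged then, once.
The state is a dict: "t": time; "q": joint angles; "qd": joint speeds; "joint_efforts": joint torques, N m; "eef_pos": TCP position; "ee_rot": TCP orientation; "force": force on the tool from outside, world axes, zero at the start; "moment": the same for the moment, N m; "width": finger opening in m; "gripper_force": force on a finger pad.
Only numpy, scipy, OpenCV 4.12 (cv2) and the standard library are available. Lean on these libraries where they do the work, as an engineer would, in place of code of your own. Each camera call takes 0.05 s, during which the arm holds its last target. There are 200 camera calls.

TASK

Pick up the shallow metal pan by its black handle, hold it level under the mouth of the cartridge dispenser and push the hanging gate tab back with the pan's front edge, so that both test cartridges slide down the chute into the pan; keep the gripper itself off the dispenser and the cartridges. Then draw the pan back clear of the dispenser and raise it until it is more than 20 cm above the bench, with both cartridges in it, and finish while still holding it there, steady and level: do not put it down or let go. Leave the other things on the bench undisturbed.

Things in the scene. Friction and masses are not known exactly. Their poses are not given: they have to be found in the camera images.
- pan: Catch pan: open aluminium pan, 130 mm long (its x), 106 wide (y), 45 high, walls and floor 3 mm, about 0.12 kg, with a straight black handle out of its rear (-x) wall. Starts flat on the bench, handle roughly towards the robot. Origin: centre of the pan's underside (handle not counted); +x from handle to front edge, z up. Front wall's outer face at x = +65 mm, rear wall's at -65 mm.
- pan_handle (a point): Grip point in the handle: pan x = -125 mm, 30 mm above the pan's underside. The handle is a flat bar 14 mm wide (pan y), 24 mm high (18 to 42 mm above the underside), from x = -65 to -165 mm. Pinch it across the 14 mm from above; the loaded pan is nose-heavy here by about 0.2 N m, so grip firmly (about 45 N).
- dispenser: Cartridge dispenser, fixed: open-topped steel chute sloping down at 0.50 rad to a mouth facing the dispenser's -x (towards the robot), on a white stand. Origin: on the bench straight below the gate hinge; z up, chute rises towards +x. Chute 68 mm wide outside, slippery. Below the chute it is free from the mouth back to x = +65 mm, where the stand's foot begins; stand plates from x = +105 mm.
- gate_hinge (a point): Middle of the gate's hinge at the chute mouth: 150 mm straight above the dispenser's origin; the hinge runs along the dispenser's y. The chute floor ends here, its underside 146 mm above the bench. The floor rises for 155 mm from here, to 226 mm above the bench; the chute walls stand 48 mm over it, highest point 0.27 m above the bench.
- gate (a joint): Angle of the spring-shut gate, rad: 0 shut, 1.57 open. One dark steel piece on the hinge: a 20 mm flap standing across the chute, and a press tab 40 mm wide, 55 mm long, hanging below, at 0 leaning 0.60 rad forward (-x) of straight down. Pushing the tab towards +x with 2 to 3 N swings it under the chute and tips the flap forward and down; cartridges slide out freely at 1.3 to 1.5.
- gate_tab_end (a point): Middle of the tab's lower end; gate shut: 31 mm in front of the hinge (-x), 45 mm below it, 105 mm above the bench. With the pan's rim 22 mm below the hinge (pan underside 83 mm above the bench) its front edge meets the tab 15 mm in front of the hinge and opens the gate fully when 26 to 31 mm behind the hinge; the pan then spans the space below the mouth.
- middle_a (a point): Centre of the lower of two alike test cartridges (36 x 36 x 56 mm, 28 g, white body with blue ends) that lie across the chute in a row behind the gate.
- middle_c (a point): Centre of the upper of two alike test cartridges (36 x 36 x 56 mm, 28 g, white body with blue ends) that lie across the chute in a row behind the gate.
- test_cartridge_a: The lower test cartridge itself; origin in the middle of one 36 x 36 mm end, 28 mm from the centre; its z runs along its 56 mm length.
- test_cartridge_c: The upper test cartridge itself; origin in the middle of one 36 x 36 mm end, 28 mm from the centre; its z runs along its 56 mm length.
- bottle: Bystander: white reagent bottle with blue cap, 60 mm across, 147 mm high, beside the dispenser; origin centre of its underside.
- tape: Bystander: roll of beige tape lying flat, 66 mm across, 19 mm high; origin centre of its underside.
- timer: Bystander: small flat lab timer, 68 x 66 x 18 mm; origin centre of its underside.
- label_roll: Bystander: roll of white labels, 68 mm across, 40 mm high; origin centre of its underside.
Things that resemble listed ones, but are neither listed nor needed, are in the scene too. Leave any orange look-alike of the test_cartridge_a alone.

How it is judged:
By the outcome, as a careful person would: the job done as asked, in the order asked, and still so for the second after the job is handed in, while the arm keeps its last pose, push and grip.
It also fails if it takes over 48 s, if anything falls off the work surface, if the arm or the gripper's body presses on something with over 40 N, if the wrist force passes 120 N, or if a joint passes its speed limit or range.

## Working session

There is one attempt and no reset: what is moved stays moved. The work goes in short steps, Python scripts to look and compute and a shell command to move; the robot and the scene stay as the last step left them, time stands still between calls to the robot, and variables do not carry over. Pictures are saved under pics/ and viewed, at most 13 in all, crops included, and the job is handed in when it is done.

```bash
ls; mkdir -p pics; python3 - <<'E'
from station import arm
import cv2
s=arm.get_state(); print(s['t'],s['eef_pos'],s['ee_rot'],s['width'],arm.hold_point_z)
for n in('side','top'):
    cv2.imwrite(f'pics/{n}0.png',arm.grab_frame(n)[:,:,::-1]); p=arm.camera_params(n); print(n,p['fx'],p['fy'],p['cx'],p['cy'],p['T'])
E
```

```text
pics
0.0 [0.18693543 0.64810114 0.22562052] [ 3.13993409e+00 -1.39121073e-04 -2.80898912e-01] 0.08779486620037459 0.0188
side 588.0727969838654 588.0727969838654 309.4165227388067 238.98638142552815 [[ 0.97355913 -0.10884709  0.2008356   0.23317229]
 [-0.22698474 -0.36202926  0.90410881 -1.40636901]
 [-0.02570125 -0.92579    -0.37716351  0.70833876]
 [ 0.          0.          0.          1.        ]]
top 600.584577661127 600.584577661127 323.44076450211395 228.15937093593737 [[-1.38493471e-02 -9.88424597e-01  1.51079490e-01  2.78322670e-01]
 [-9.99793537e-01  1.14420467e-02 -1.67917391e-02 -1.06386858e-04]
 [ 1.48687094e-02 -1.51280852e-01 -9.88378989e-01  1.80169877e+00]
 [ 0.00000000e+00  0.00000000e+00  0.00000000e+00  1.00000000e+00]]
```

View pics/side0.png

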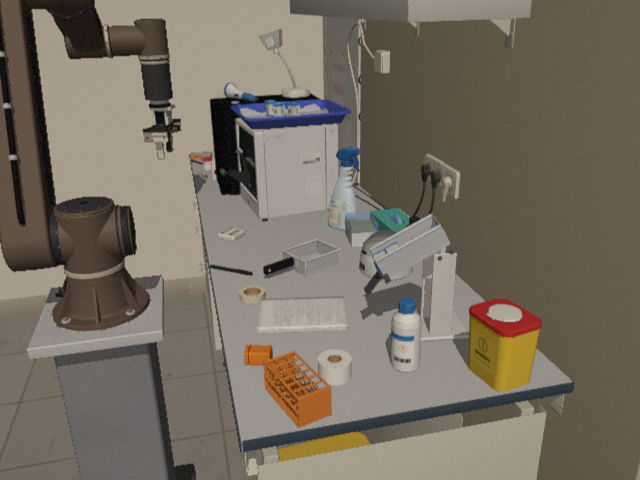

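View pics/top0.png

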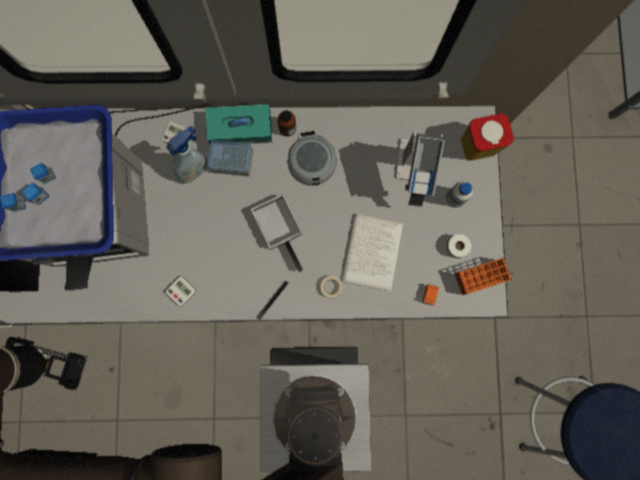

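Side view: pan at (312,256) with its handle at (278,266), dispenser mouth near (375,285), bottle (405,335). Top view: pan (273,221), handle end (297,268), chute mouth (422,195).
Possible mix-ups: for the handle, the black pen at top (272,299) and side (230,269). For the cartridges, the orange block at top (430,294) and the blue pieces in the tray at top (38,172). I choose the silver pan's black handle and the sloping chute with its blue-white contents, and will check both in close crops.

```bash
python3 - <<'E'
import cv2,numpy as np
s=cv2.imread('pics/side0.png');t=cv2.imread('pics/top0.png')
def crop(im,x,y,w,h,k):
    c=cv2.resize(im[y:y+h,x:x+w],None,fx=k,fy=k,interpolation=cv2.INTER_CUBIC)
    for i in range(0,w,10):
        cv2.line(c,(i*k,0),(i*k,6 if i%50 else 14),(0,0,255),1)
        if i%20==0: cv2.putText(c,str(x+i),(i*k,24),0,.4,(0,0,255),1)
    for j in range(0,h,10):
        cv2.line(c,(0,j*k),(6,j*k),(0,0,255),1)
        if j%20==0: cv2.putText(c,str(y+j),(8,j*k+4),0,.4,(0,0,255),1)
    return c
a=np.hstack([crop(s,255,230,100,60,4),crop(t,240,185,66,60,4)]) 
cv2.imwrite('pics/pan.png',np.hstack([crop(s,257,230,90,100,4),crop(t,235,185,90,100,4)]))
cv2.imwrite('pics/disp.png',np.hstack([crop(s,355,205,110,150,4)[:600],crop(t,385,120,90,150,4)]))
E
```

```text
(no output)
```

View pics/pan.png

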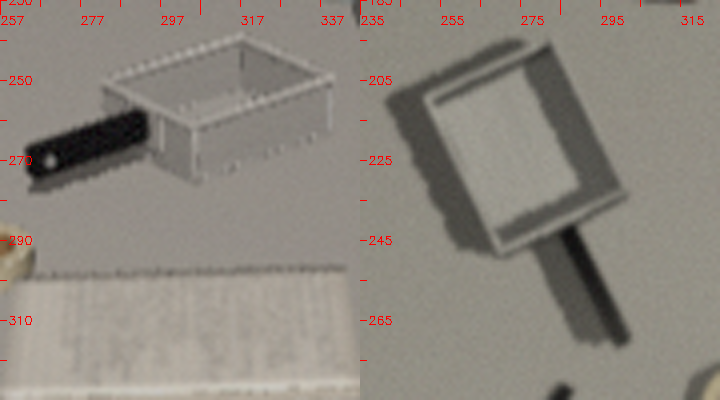

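View pics/disp.png

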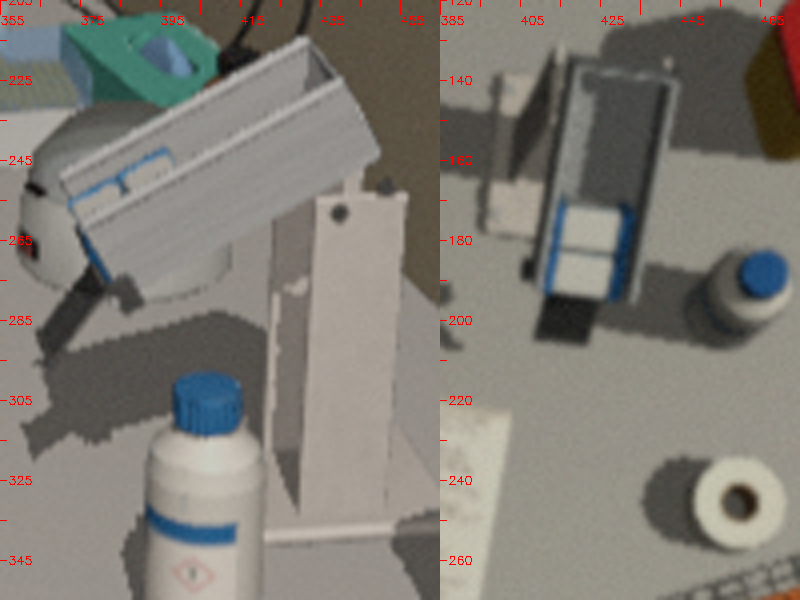

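Crops confirm it. The pan's handle leaves its rear wall and points to the robot. The dispenser holds two white cartridges with blue ends behind a dark tab, whose end is at side (365,293) and top (415,205). Next I triangulate and fit the poses.

```bash
cat > h.py <<'E'
from station import arm
import numpy as np
from scipy.optimize import least_squares
P={n:arm.camera_params(n) for n in('side','top')}
def proj(n,X):
    p=P[n];T=np.array(p['T']);c=(np.atleast_2d(X)-T[:3,3])@T[:3,:3]
    return np.c_[p['fx']*c[:,0]/c[:,2]+p['cx'],p['fy']*c[:,1]/c[:,2]+p['cy']]
def tri(a,b):
    return least_squares(lambda X:np.r_[proj('side',X)[0]-a,proj('top',X)[0]-b],[.5,0,.1]).x
def place(M,v):
    x,y,w,z=v;c,s=np.cos(w),np.sin(w);M=np.array(M)
    return np.c_[x+c*M[:,0]-s*M[:,1],y+s*M[:,0]+c*M[:,1],z+M[:,2]]
def fit(obs,v0):
    def r(v): return np.concatenate([(proj(n,place([m],v))[0]-u) for n,m,u in obs])
    f=least_squares(r,v0,loss='soft_l1');return f.x,r(f.x).reshape(-1,2)
E
python3 - <<'E'
from h import *
np.set_printoptions(precision=4,suppress=True)
S=[(318.3,239.5),(340.3,249.5),(305.8,261.8),(283,251.3)];T=[(251.3,210),(282,195.5),(301.8,233.8),(270,248)]
M=[(.065,.053,.045),(.065,-.053,.045),(-.065,-.053,.045),(-.065,.053,.045)]
for a,b in zip(S,T):print(tri(a,b))
obs=[('side',m,u) for m,u in zip(M,S)]+[('top',m,u) for m,u in zip(M,T)]+[('top',(-.165,0,.042),(300,270)),('side',(-.065,-.053,0),(306.5,275.5))]
print(fit(obs,[.5,.1,.3,0]))
print('disp')
S=[(375,262),(440,226.3),(370.5,248.8),(432,214.5)];T=[(433,195),(443.8,140),(409.5,192.5),(418,135)]
for a,b in zip(S,T):print(tri(a,b))
n=np.array([-np.sin(.5),np.cos(.5)])*.048;b=np.array([np.cos(.5),np.sin(.5)])*.155
M=[(n[0],-.034,.15+n[1]),(n[0]+b[0],-.034,.15+n[1]+b[1]),(n[0],.034,.15+n[1]),(n[0]+b[0],.034,.15+n[1]+b[1])]
obs=[('side',m,u) for m,u in zip(M,S)]+[('top',m,u) for m,u in zip(M,T)]+[('top',(-.031,.02,.105),(408.5,205)),('top',(-.031,-.02,.105),(422,206.3))]
v,r=fit(obs,[.7,-.2,0.,0]);print(v,r)
print(proj('side',place([(-.031,.02,.105),(-.031,-.02,.105),(.065,-.034,0)],v)), proj('top',place([(0,0,.15)],v)))
# bottle
for z in (0,.147):print(z)
print('bottle cap',tri((407,300.),(465.5,187.5)))
E
```

```text
[0.6091 0.1833 0.0399]
[0.6521 0.0918 0.0397]
[0.5365 0.0336 0.041 ]
[0.4928 0.1282 0.039 ]
(array([ 0.5737,  0.1099,  0.4492, -0.0046]), array([[-1.6005, -0.1873],
       [-0.1332,  0.1136],
       [-1.0539,  0.3839],
       [-1.1417, -0.4433],
       [-0.6724, -1.5015],
       [ 0.6809, -2.4841],
       [ 0.0918, -2.2671],
       [-0.3717, -0.652 ],
       [ 0.7662, -0.2378],
       [-1.2887,  1.4513]]))
disp
[ 0.6132 -0.3296  0.19  ]
[ 0.7473 -0.3498  0.2632]
[ 0.6231 -0.2654  0.1924]
[ 0.7605 -0.281   0.2644]
[ 0.6406 -0.2998 -0.1471 -0.0019] [[-0.0617 -0.0196]
 [ 0.0607 -0.5326]
 [-1.2114  0.6355]
 [-0.8472  0.3027]
 [ 0.1921  0.1277]
 [ 0.2386 -0.3278]
 [-0.8741 -0.6728]
 [ 0.6576  1.2757]
 [-0.0518 -3.4732]
 [ 0.1906 -2.9257]]
[[366.3864 287.5423]
 [369.51   295.7542]
 [412.2325 337.5433]] [[419.1731 188.6701]]
0
0.147
bottle cap [ 0.6449 -0.432   0.1469]
```

```bash
cat >> h.py <<'E'
def to_tool(tgt,yaw):
    s=arm.get_state();p=s['eef_pos'];w=s['ee_rot'][2];d=np.array(tgt)-p
    c,q=np.cos(w),np.sin(w)
    return [round(float(x),4) for x in (c*d[0]+q*d[1],q*d[0]-c*d[1],-d[2],-(yaw-w))]
E
python3 - <<'E'
from h import *
v=[.5737,.1099,.4492,0]
print(place([(-.125,0,0)],v)); g=place([(-.125,0,0)],v)[0]
print(to_tool([g[0],g[1],.15],.449))
E
```

```text
[[0.46110065 0.05561937 0.        ]]
[0.4277, 0.4933, 0.0757, -0.7299]
```

The rows are not in the units I measure in: shifts go in shares of 75 cm and turns go in shares of pi rad. I convert before sending: 0.493 m / 0.75 = 0.6573, 0.46 m / 0.75 = 0.6133, -0.73 rad / 3.1416 = -0.2324.

```bash
python3 -m creep '{"deltas":[[0.088, 0.0267, 0.0267, 0, 0], [0.088, 0.0667, 0.0667, 0, -0.0318], [0.088, 0.1333, 0.1467, 0, -0.0637], [0.088, 0.2, 0.2267, 0, -0.0955], [0.088, 0.2667, 0.3067, 0, -0.1273], [0.088, 0.3333, 0.3867, 0, -0.1592], [0.088, 0.4, 0.4667, 0.0267, -0.191], [0.088, 0.4667, 0.5333, 0.0533, -0.2228], [0.088, 0.5333, 0.6133, 0.08, -0.2324], [0.088, 0.5707, 0.6573, 0.1013, -0.2324], [0.088, 0.5707, 0.6573, 0.1013, -0.2324], [0.088, 0.5707, 0.6573, 0.1013, -0.2324], [0.088, 0.5707, 0.6573, 0.1013, -0.2324], [0.088, 0.5707, 0.6573, 0.1013, -0.2324], [0.088, 0.5707, 0.6573, 0.1013, -0.2324], [0.088, 0.5707, 0.6573, 0.1013, -0.2324], [0.088, 0.5707, 0.6573, 0.1013, -0.2324], [0.088, 0.5707, 0.6573, 0.1013, -0.2324], [0.088, 0.5707, 0.6573, 0.1013, -0.2324], [0.088, 0.5707, 0.6573, 0.1013, -0.2324]]}'; python3 - <<'E'
from h import *
import cv2
s=arm.get_state();print(s['t'],s['eef_pos'],s['ee_rot'],s['qd'].round(3) if hasattr(s['qd'],'round') else s['qd'],s['q'])
print(to_tool([.4611,.0556,.012],.449))
print(proj('side',[s['eef_pos']]),proj('top',[s['eef_pos']]))
a=cv2.resize(arm.grab_frame('side')[200:300,230:330,::-1],None,fx=4,fy=4,interpolation=2);b=cv2.resize(arm.grab_frame('top')[190:290,230:330,::-1],None,fx=4,fy=4,interpolation=2)
cv2.imwrite('pics/g1.png',np.hstack([a,b]))
E
```

```text
t: 1.77
eef_pos: [0.4615, 0.0567, 0.1506]
ee_rot: [-3.142, -0.0, 0.449]
force: [-0.4, 0.7, 0.1]
width: 0.0877
gripper_force: 0.0
1.7667 [0.46154806 0.05669641 0.15064579] [-3.14155465e+00 -4.66995951e-05  4.49398614e-01] [ 0.021 -0.006 -0.     0.    -0.001  0.003] [ 5.47348023e-01  7.76595507e-02 -5.43734448e-01 -4.09071719e-05
 -9.49352136e-01  1.47287073e+00]
[-0.0009, 0.0008, 0.1386, 0.0004]
[[273.87735603 224.7502957 ]] [[293.06827652 253.2598005 ]]
```

View pics/g1.png

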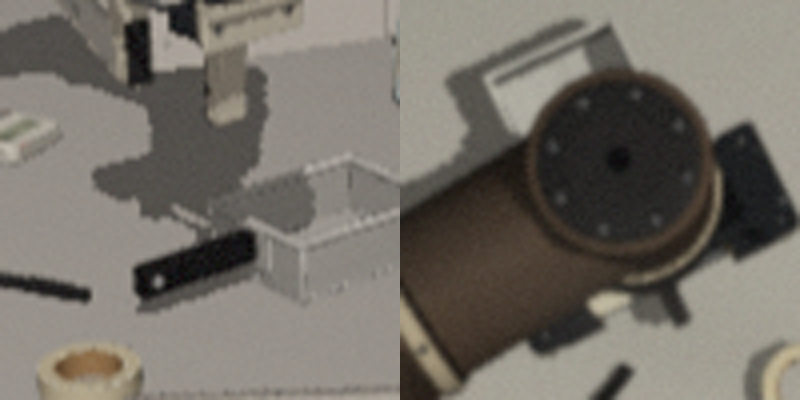

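The near fingertip is at side (286,229), as predicted, and the handle lies under the tool between the fingers. Descend and grip.

Converted, 0.138 m / 0.75 = 0.184, 0.135 m / 0.75 = 0.18.

```bash
python3 -m creep '{"deltas":[[0.088, 0, 0, 0.04, 0], [0.088, 0, 0, 0.08, 0], [0.088, 0, 0, 0.12, 0], [0.088, 0, 0, 0.1467, 0], [0.088, 0, 0, 0.1667, 0], [0.088, 0, 0, 0.18, 0], [0.088, 0, 0, 0.184, 0], [0.088, 0, 0, 0.184, 0], [0.088, 0, 0, 0.184, 0]]}' && python3 -m creep '{"deltas":[[0.05, 0, 0, 0, 0], [0.03, 0, 0, 0, 0], [0.01, 0, 0, 0, 0], [0, 0, 0, 0, 0], [0, 0, 0, 0, 0], [0, 0, 0, 0, 0], [0, 0, 0, 0, 0], [0, 0, 0, 0, 0], [0, 0, 0, 0, 0], [0, 0, 0, 0, 0], [0, 0, 0, 0, 0], [0, 0, 0, 0, 0]]}' 45
```

```text
t: 2.62
eef_pos: [0.462, 0.0571, 0.0131]
ee_rot: [3.142, -0.001, 0.451]
force: [0.0, -0.3, 0.1]
width: 0.0877
gripper_force: 0.0
t: 3.62
eef_pos: [0.4617, 0.0562, 0.0125]
ee_rot: [3.142, 0.0, 0.449]
force: [0.5, -0.7, 0.3]
width: 0.0137
gripper_force: 45.0
```

Converted, -0.083 m / 0.75 = -0.1107, -0.07 m / 0.75 = -0.0933.

```bash
python3 -m creep '{"deltas":[[0, 0, 0, -0.0067, 0], [0, 0, 0, -0.02, 0], [0, 0, 0, -0.04, 0], [0, 0, 0, -0.0667, 0], [0, 0, 0, -0.0933, 0], [0, 0, 0, -0.1067, 0], [0, 0, 0, -0.1107, 0], [0, 0, 0, -0.1107, 0], [0, 0, 0, -0.1107, 0]]}' 45; python3 - <<'E'
from h import *
v=[.6406,-.2998,-.1471,0]
print(to_tool(place([(-.29,0,.0955)],v)[0],-.1471))
E
```

```text
t: 4.37
eef_pos: [0.4612, 0.0561, 0.0951]
ee_rot: [-3.141, 0.001, 0.449]
force: [-0.6, -0.7, -0.8]
width: 0.0139
gripper_force: 45.0
[-0.2328, 0.2357, -0.0004, 0.5961]
```

Converted, 0.236 m / 0.75 = 0.3147, -0.233 m / 0.75 = -0.3107, 0.596 rad / 3.1416 = 0.1897.

```bash
python3 -m creep '{"deltas":[[0, -0.0107, 0.0107, 0, 0.0064], [0, -0.0267, 0.0267, 0, 0.0159], [0, -0.0533, 0.0533, 0, 0.0318], [0, -0.08, 0.08, 0, 0.0477], [0, -0.1067, 0.1067, 0, 0.0637], [0, -0.1333, 0.1333, 0, 0.0828], [0, -0.16, 0.16, 0, 0.0987], [0, -0.1867, 0.1867, 0, 0.1146], [0, -0.2133, 0.2133, 0, 0.1305], [0, -0.24, 0.24, 0, 0.1464], [0, -0.2667, 0.2667, 0, 0.1623], [0, -0.2867, 0.2867, 0, 0.1751], [0, -0.3027, 0.3053, 0, 0.1846], [0, -0.3107, 0.3147, 0, 0.1897], [0, -0.3107, 0.3147, 0, 0.1897], [0, -0.3107, 0.3147, 0, 0.1897], [0, -0.3107, 0.3147, 0, 0.1897]]}'; python3 - <<'E'
from h import *
import cv2
np.set_printoptions(precision=1,suppress=True)
s=arm.get_state();print(s['eef_pos'],s['ee_rot'],s['force'],s['moment'])
def crop(im,x,y,w,h,k=4):
    c=cv2.resize(np.ascontiguousarray(im[y:y+h,x:x+w,::-1]),None,fx=k,fy=k,interpolation=2)
    for i in range(0,w,20):cv2.line(c,(i*k,0),(i*k,8),(0,0,255),1);cv2.putText(c,str(x+i),(i*k,20),0,.4,(0,0,255),1)
    for j in range(0,h,20):cv2.line(c,(0,j*k),(8,j*k),(0,0,255),1);cv2.putText(c,str(y+j),(10,j*k+4),0,.4,(0,0,255),1)
    return c
a=crop(arm.grab_frame('side'),290,235,110,100);b=crop(arm.grab_frame('top'),365,180,80,100)
cv2.imwrite('pics/st.png',np.hstack([a,b]))
E
```

```text
t: 5.78
eef_pos: [0.3539, -0.2571, 0.0952]
ee_rot: [-3.141, 0.001, -0.147]
force: [-0.5, 0.3, -1.1]
width: 0.0136
gripper_force: 45.0
[ 0.4 -0.3  0.1] [-3.1  0.  -0.1] [-0.5  0.3 -1.1] [0.1 0.1 0. ]
```

View pics/st.png

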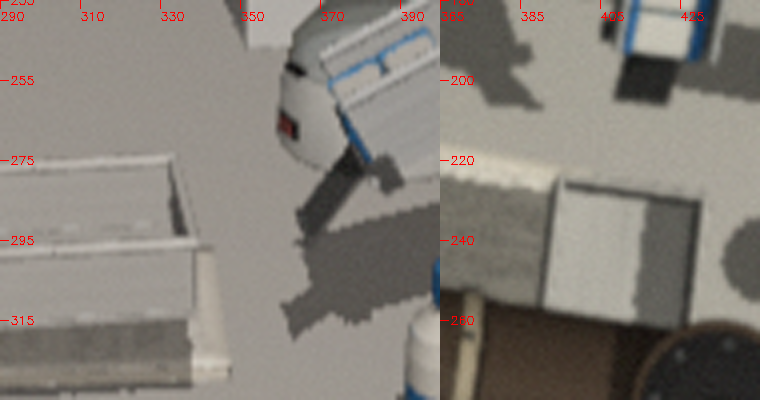

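```bash
python3 - <<'E'
from h import *
np.set_printoptions(precision=4,suppress=True)
v=[.6406,-.2998,-.1471,0]
def loc(X):
    d=X-np.array([v[0],v[1],0]);c,s=np.cos(v[2]),np.sin(v[2]);return np.array([c*d[0]+s*d[1],-s*d[0]+c*d[1],d[2]])
for n,a,b in [('panFL',(333,274),(394.5,225.2)),('panFR',(339.2,296.2),(430,230)),('tabL',(364.3,288),(409.2,204.5)),('tabR',(367.5,295),(422,205.8))]: print(n,loc(tri(a,b)))
print('exp pan',loc(np.array([.3539,-.2571,0])))
E
```

```text
panFL [-0.105   0.0543  0.1249]
panFR [-0.1039 -0.0478  0.1209]
tabL [-0.0375  0.0168  0.1037]
tabR [-0.0366 -0.0201  0.1051]
exp pan [-0.2899  0.0002  0.    ]
```

Converted, 0.074 m / 0.75 = 0.0987, 0.015 m / 0.75 = 0.02.

```bash
python3 -m creep '{"deltas":[[0, 0.0067, 0.0013, 0, 0], [0, 0.02, 0.004, 0, 0], [0, 0.04, 0.004, 0, 0], [0, 0.06, 0.004, 0, 0], [0, 0.08, 0.004, 0, 0], [0, 0.0933, 0.004, 0, 0], [0, 0.0987, 0.004, 0, 0], [0, 0.0987, 0.004, 0, 0], [0, 0.0987, 0.004, 0, 0], [0, 0.0987, 0.004, 0, 0]]}'; for i in 1 2 ; do :; done; python3 -m creep '{"deltas":[[0, 0.0053, 0, 0, 0], [0, 0.0053, 0, 0, 0], [0, 0.0053, 0, 0, 0]]}'; python3 -m creep '{"deltas":[[0, 0.0053, 0, 0, 0], [0, 0.0053, 0, 0, 0], [0, 0.0053, 0, 0, 0]]}';python3 -m creep '{"deltas":[[0, 0.0053, 0, 0, 0], [0, 0.0053, 0, 0, 0], [0, 0.0053, 0, 0, 0]]}';python3 -m creep '{"deltas":[[0, 0.0053, 0, 0, 0], [0, 0.0053, 0, 0, 0], [0, 0.0053, 0, 0, 0]]}'
```

```text
t: 6.72
eef_pos: [0.4265, -0.2712, 0.0955]
ee_rot: [-3.141, 0.0, -0.147]
force: [-1.2, 0.0, -1.9]
width: 0.0136
gripper_force: 45.0
t: 6.97
eef_pos: [0.4309, -0.2719, 0.0957]
ee_rot: [3.142, -0.0, -0.147]
force: [-1.5, -0.2, -0.6]
width: 0.0137
gripper_force: 45.0
t: 7.22
eef_pos: [0.4352, -0.2726, 0.0956]
ee_rot: [3.142, -0.0, -0.147]
force: [-0.8, -0.1, -0.4]
width: 0.0137
gripper_force: 45.0
t: 7.47
eef_pos: [0.4391, -0.2731, 0.0955]
ee_rot: [3.142, -0.0, -0.147]
force: [-0.8, 0.6, -0.1]
width: 0.0137
gripper_force: 45.0
t: 7.72
eef_pos: [0.4431, -0.2737, 0.0955]
ee_rot: [3.142, -0.0, -0.147]
force: [-0.5, -0.0, -1.1]
width: 0.0134
gripper_force: 45.0
```

```bash
cat >> h.py <<'E'
import cv2
def crop(im,x,y,w,h,k=4):
    c=cv2.resize(np.ascontiguousarray(im[y:y+h,x:x+w,::-1]),None,fx=k,fy=k,interpolation=2)
    for i in range(0,w,20):cv2.line(c,(i*k,0),(i*k,8),(0,0,255),1);cv2.putText(c,str(x+i),(i*k,20),0,.4,(0,0,255),1)
    for j in range(0,h,20):cv2.line(c,(0,j*k),(8,j*k),(0,0,255),1);cv2.putText(c,str(y+j),(10,j*k+4),0,.4,(0,0,255),1)
    return c
def snap(f,A=(320,220,110,100),B=(380,160,80,100)):
    cv2.imwrite(f,np.hstack([crop(arm.grab_frame('side'),*A),crop(arm.grab_frame('top'),*B)]))
E
python3 -c "
from h import *
snap('pics/c1.png')"
```

```text
(no output)
```

View pics/c1.png

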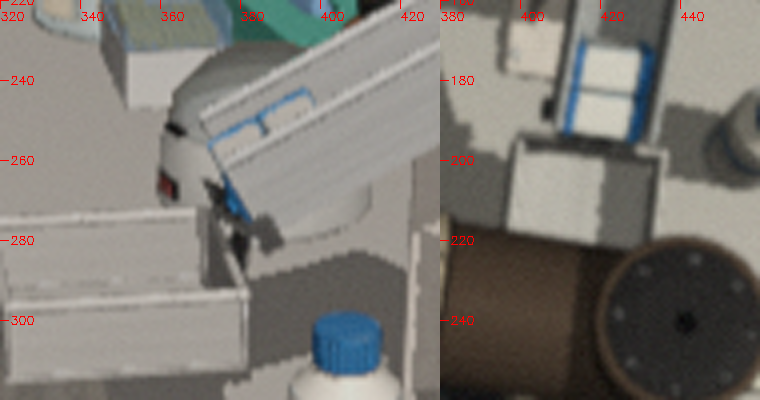

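The tab at side (380,280) is against the front wall and already pushed back a little, with both cartridges still in the chute. Push on.

```bash
python3 -m creep '{"deltas":[[0, 0.0067, 0, 0, 0], [0, 0.016, 0, 0, 0], [0, 0.0267, 0, 0, 0], [0, 0.036, 0, 0, 0], [0, 0.044, 0, 0, 0], [0, 0.0493, 0, 0, 0], [0, 0.0493, 0, 0, 0], [0, 0.0493, 0, 0, 0], [0, 0.0493, 0, 0, 0], [0, 0.0493, 0, 0, 0], [0, 0.0493, 0, 0, 0], [0, 0.0493, 0, 0, 0]]}'; python3 -c "
from h import *
snap('pics/c2.png')"
```

```text
t: 8.82
eef_pos: [0.4794, -0.2791, 0.0956]
ee_rot: [-3.142, -0.0, -0.147]
force: [-0.1, 0.0, -3.5]
width: 0.0139
gripper_force: 45.0
```

View pics/c2.png

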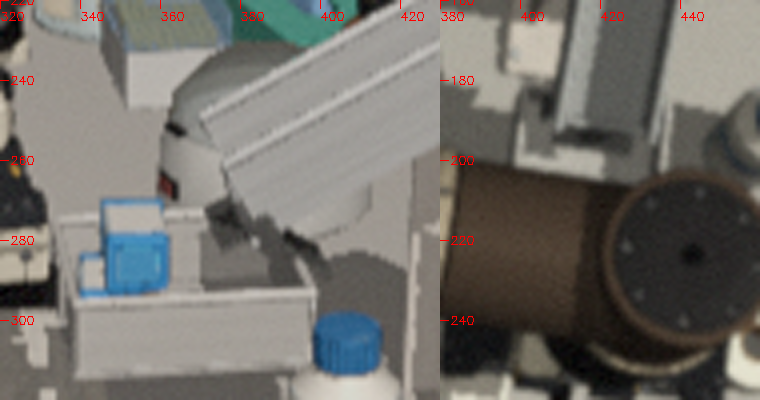

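Both cartridges have left the chute and lie at the rear of the pan, side (352,285) and (343,290). Draw back gently.

Converted, -0.12 m / 0.75 = -0.16, -0.119 m / 0.75 = -0.1587.

```bash
python3 -m creep '{"deltas":[[0, -0.0027, 0, 0, 0], [0, -0.0067, 0, 0, 0], [0, -0.0133, 0, 0, 0], [0, -0.0213, 0, 0, 0], [0, -0.0307, 0, 0, 0], [0, -0.0413, 0, 0, 0], [0, -0.052, 0, 0, 0], [0, -0.0627, 0, 0, 0], [0, -0.0733, 0, 0, 0], [0, -0.084, 0, 0, 0], [0, -0.0947, 0, 0, 0], [0, -0.1053, 0, 0, 0], [0, -0.116, 0, 0, 0], [0, -0.1267, 0, 0, 0], [0, -0.136, 0, 0, 0], [0, -0.144, 0, 0, 0], [0, -0.1507, 0, 0, 0], [0, -0.156, 0, 0, 0], [0, -0.1587, 0, 0, 0], [0, -0.16, 0, 0, 0]]}'; python3 -c "
from h import *
snap('pics/c3.png',(290,220,110,100),(365,180,80,100))"
```

```text
t: 10.58
eef_pos: [0.3606, -0.2615, 0.0956]
ee_rot: [3.142, -0.0, -0.147]
force: [-1.0, 0.2, -1.4]
width: 0.0135
gripper_force: 45.0
```

View pics/c3.png

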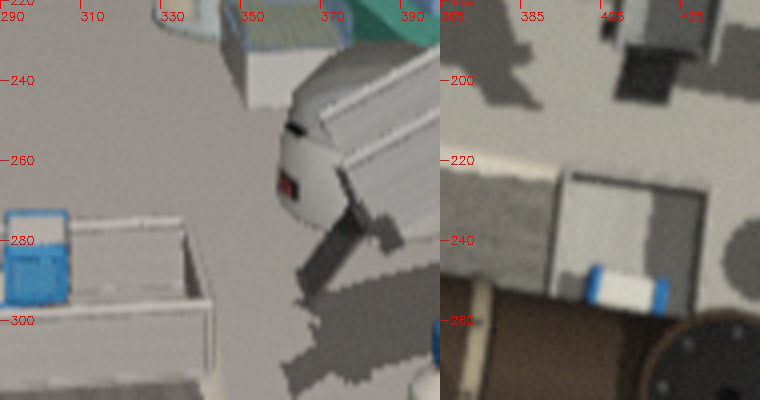

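The gate is shut again, the chute is empty and the pan is clear of the tab. Raise it to about 25 cm.

Converted, -0.17 m / 0.75 = -0.2267, -0.168 m / 0.75 = -0.224.

```bash
python3 -m creep '{"deltas":[[0, 0, 0, -0.0027, 0], [0, 0, 0, -0.008, 0], [0, 0, 0, -0.016, 0], [0, 0, 0, -0.028, 0], [0, 0, 0, -0.0413, 0], [0, 0, 0, -0.056, 0], [0, 0, 0, -0.0707, 0], [0, 0, 0, -0.0853, 0], [0, 0, 0, -0.1, 0], [0, 0, 0, -0.1147, 0], [0, 0, 0, -0.1293, 0], [0, 0, 0, -0.144, 0], [0, 0, 0, -0.1587, 0], [0, 0, 0, -0.1733, 0], [0, 0, 0, -0.188, 0], [0, 0, 0, -0.2, 0], [0, 0, 0, -0.2107, 0], [0, 0, 0, -0.2187, 0], [0, 0, 0, -0.224, 0], [0, 0, 0, -0.2267, 0]]}'; python3 -m creep '{"deltas":[[0, 0, 0, 0, 0], [0, 0, 0, 0, 0], [0, 0, 0, 0, 0], [0, 0, 0, 0, 0], [0, 0, 0, 0, 0], [0, 0, 0, 0, 0]]}'; python3 -c "
from h import *
snap('pics/c4.png',(250,180,110,120),(365,200,85,120))"
```

```text
t: 12.35
eef_pos: [0.3608, -0.2615, 0.2661]
ee_rot: [3.142, -0.0, -0.147]
force: [1.0, -0.6, -1.5]
width: 0.0137
gripper_force: 45.0
t: 12.85
eef_pos: [0.3607, -0.2615, 0.2654]
ee_rot: [-3.142, 0.0, -0.147]
force: [0.1, -0.2, -0.9]
width: 0.0133
gripper_force: 45.0
```

View pics/c4.png

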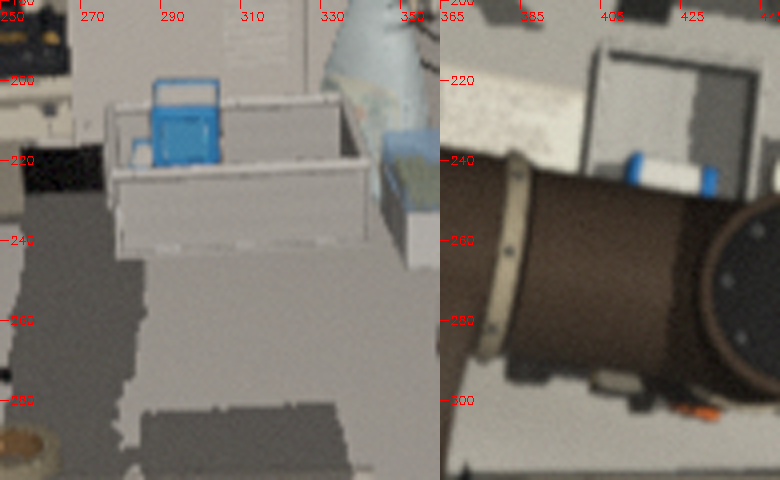

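```bash
python3 - <<'E'
from h import *
np.set_printoptions(precision=4,suppress=True)
v=[.3607,-.2615,-.147,.2535]  # grip frame; pan origin +.125 (minus grip 4mm offset)
v[:2]=place([(.1205,.003,0)],v)[0][:2]
c,s=np.cos(v[2]),np.sin(v[2])
def loc(X):
    d=X-np.array([v[0],v[1],v[3]]);return np.array([c*d[0]+s*d[1],-s*d[0]+c*d[1],d[2]])
for n,a,b in [('panFL',(334.5,204.5),(405.5,212.5)),('panFR',(341.5,221),(443.5,218)),('cart near front top',(304.2,206.5),(433.5,242.5)),('cart far front top',(304.2,200),(415,238.5))]:print(n,loc(tri(a,b)))
# predicted views of second cartridge candidates
for x in(-.044,-.02):print(x,proj('side',place([(x-.018,-.028,.039),(x+.018,-.028,.039),(x+.018,.028,.039),(x-.018,.028,.039)],v)))
E
```

```text
panFL [0.0623 0.0494 0.0407]
panFR [ 0.0636 -0.0492  0.0385]
cart near front top [-0.0085 -0.0253  0.0654]
cart far front top [-0.0049  0.0214  0.0638]
-0.044 [[277.669  220.7193]
 [295.2988 219.7921]
 [293.7274 210.749 ]
 [276.8242 211.6206]]
-0.02 [[289.43   220.1008]
 [307.0131 219.176 ]
 [304.9604 210.1698]
 [288.1001 211.0392]]
```

The pan is level and holds both cartridges, but one rests on top of the other with its top about 25 mm above the rim. I'll move gently to open space and try a mild forward run with a quick stop, so that the upper one settles into the free front half.

Converted, -0.16 m / 0.75 = -0.2133, -0.13 m / 0.75 = -0.1733.

```bash
python3 -m creep '{"deltas":[[0, 0.0013, -0.0027, 0, 0], [0, 0.0027, -0.008, 0, 0], [0, 0.0053, -0.016, 0, 0], [0, 0.008, -0.0267, 0, 0], [0, 0.012, -0.04, 0, 0], [0, 0.016, -0.0533, 0, 0], [0, 0.02, -0.0667, 0, 0], [0, 0.024, -0.08, 0, 0], [0, 0.028, -0.0933, 0, 0], [0, 0.032, -0.1067, 0, 0], [0, 0.036, -0.12, 0, 0], [0, 0.04, -0.1333, 0, 0], [0, 0.044, -0.1467, 0, 0], [0, 0.048, -0.16, 0, 0], [0, 0.052, -0.1733, 0, 0], [0, 0.056, -0.1867, 0, 0], [0, 0.0587, -0.1973, 0, 0], [0, 0.0613, -0.2053, 0, 0], [0, 0.0627, -0.2107, 0, 0], [0, 0.064, -0.2133, 0, 0]]}'; python3 -m creep '{"deltas":[[0, 0, 0, 0, 0], [0, 0, 0, 0, 0], [0, 0.008, 0, 0, 0], [0, 0.0267, 0, 0, 0], [0, 0.0587, 0, 0, 0], [0, 0.1013, 0, 0, 0], [0, 0.1013, 0, 0, 0], [0, 0.1013, 0, 0, 0], [0, 0.1013, 0, 0, 0], [0, 0.1013, 0, 0, 0], [0, 0.1013, 0, 0, 0]]}'; python3 -c "
from h import *
s=arm.get_state();print(proj('side',[s['eef_pos']]),proj('top',[s['eef_pos']]))
u=proj('side',[s['eef_pos']+np.array([.12,-.03,-.0])])[0].astype(int);w=proj('top',[s['eef_pos']+np.array([.12,-.03,0])])[0].astype(int);print(u,w)
snap('pics/c5.png',(u[0]-60,u[1]-55,110,120),(w[0]-42,w[1]-70,85,120))"
```

```text
t: 14.62
eef_pos: [0.4319, -0.1098, 0.2655]
ee_rot: [3.142, 0.0, -0.146]
force: [0.6, -0.6, -1.4]
width: 0.0135
gripper_force: 45.0
t: 15.53
eef_pos: [0.5063, -0.1215, 0.2659]
ee_rot: [-3.141, -0.0, -0.147]
force: [-0.5, 0.3, -1.1]
width: 0.0137
gripper_force: 45.0
[[303.31219686 202.74845963]] [[360.2802697  230.32476834]]
[355 201] [370 184]
```

View pics/c5.png

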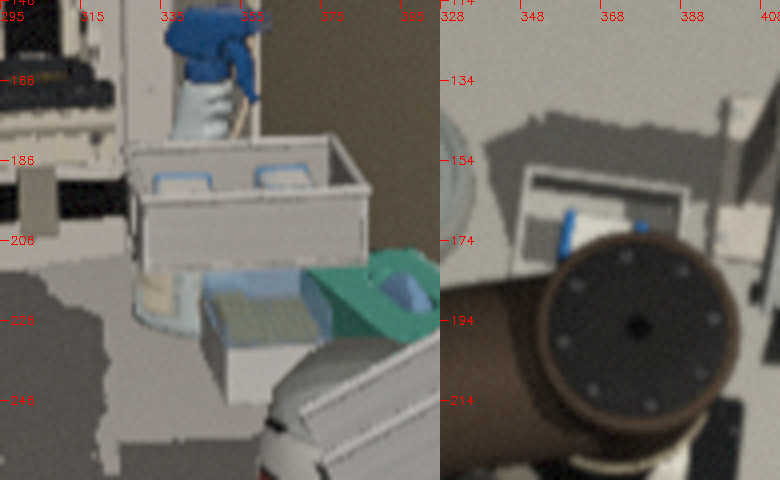

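It worked: both cartridges now lie flat and side by side inside the pan, tops at side (340,191) and (365,189), and the pan is level and high. Hold briefly and hand in.

```bash
python3 -m creep '{"deltas":[[0, 0, 0, 0, 0], [0, 0, 0, 0, 0], [0, 0, 0, 0, 0], [0, 0, 0, 0, 0], [0, 0, 0, 0, 0], [0, 0, 0, 0, 0]]}'; python3 -c "
from station import arm
print(arm.job_done())"
```

```text
t: 16.13
eef_pos: [0.5069, -0.1214, 0.2656]
ee_rot: [-3.142, -0.0, -0.147]
force: [-0.1, -0.2, -1.8]
width: 0.014
gripper_force: 45.0
the job is handed in; nothing more can be done
None
```

Job handed in at 16.1 s: the pan is held level about 25 cm above the bench, clear of the dispenser, with both cartridges lying flat in it (a short forward run and stop settled one that had landed on top of the other).

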